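# Edge the whetstone out of its box and lay it on the board

## Task

Get the sharpening stone ready for use: it lies sunk in its wooden box, so press on its top, firmly enough to drag it but not hard, and edge it out over the box's open end until enough of it overhangs to take it by its two long sides. Lift it out and lay it down gently, flat and square across the chopping board (parallel to the board's short sides), wholly on the board, and let go. The stone is brittle: never press or bang it hard, do not let it fall on the worktop, and leave the garlic, the flat tin and the mug where they are.

Things in the scene. Friction and masses are not known exactly. Their poses are not given: they have to be found in the camera images.
- stone_center (a point): centre of the grey sharpening stone, a plain brittle slab 130 long (its x axis) x 50 wide (y) x 14 thick (z, up), 170 to 340 g. It starts level in the trough of the box, its top 1 mm lower than the trough's walls and 2 mm of play at each long side, so no finger gets beside it there; one end lies 10 to 18 mm behind the trough's open end, the other 2 to 10 mm from the closed end
- box_lip (a point): point on the wooden stone box: middle of the edge of the trough's level floor at its open end, 42 mm above the worktop. x axis: along the trough from the open end in to the closed end; y across it; z up. The trough is 150 long, 54 wide and 15 deep; its walls are 12 thick and end 57 mm above the worktop. In front of the open end there is only the worktop, 42 mm below
- stone_box: the whole wooden stone box, 162 x 78 x 57, fixed to the worktop; origin under the middle of the trough, axes as box_lip. Only weight and friction on the trough's lining hold the stone: a fingertip pressed on its top drags it along, but slips below some 5 to 14 N; the stone cracks over 25 N between stone and box or 30 N between stone and board. The lining is springy and gives some 0.8 mm for 10 N
- board_top (a point): centre of the top face of the wooden chopping board, which is fixed to the worktop: 200 (its x axis) x 300 (its y axis), top 21 mm above the worktop, z up. The stone shall lie with its long side along the board's x axis (across the board)
- garlic: garlic bulb, 55 across and 55 high, loose bystander; origin at the centre of its underside
- fish_tin: flat oval-cornered tin, 63 x 105 x 25, loose bystander; origin at the centre of its underside
- table_mug: white spotted mug, 82 across and 91 high with a handle, loose bystander; origin at the centre of its underside
- knife_block: wooden knife block with knives, fixed, about 0.1 m across and 0.27 m high with the handles, at the back between the places of box and board: carry things past in front of it
There are look-alikes about, which are no part of the job. Leave any orange look-alike of the part that bears stone_center alone.

How it is judged:
By the outcome, as a careful person would: the job done as asked, in the order asked, and still so for the second after the job is handed in, with the robot touching nothing.
It also fails if it takes over 69 s, if anything falls off the work surface, if the arm or the gripper's body presses on something with over 40 N, if the wrist force passes 120 N, or if a joint passes its speed limit or range.

## Robot

A 6-joint arm with a two-finger parallel gripper is mounted at the origin on a cart in front of the work surface, level with it; the furniture and walls round the work are solid. World frame = base frame: x ahead of the robot, y to its left, z up, the work surface at z = 0. Lengths are in m, angles in degrees, forces in N, time in s.
With the tool pointing down it reaches from about 0.375 to 0.9 m from the base axis. Payload 3.1 kg.
Tool frame: the origin (TCP) lies on the centre line of the jaws, within the pads' length; the fingertips stand 25 mm ahead of it and the grasp point (between the pads) lies 6 mm ahead of it; z points along the fingers, y is the line along which they close (so a half turn about z gives the same grasp; the last joint's range is limited). The gripper opens to 87 mm and grips with 3 to 60 N. Pads are 19 mm wide; open, the fingers measure 117 mm over their backs; the gripper's body (75 mm by 190 mm) begins 51 mm behind the grasp point.
Start: joints at [55.548, 30.224, 82.088, -0, 67.689, -10.227], TCP at [0.256, 0.57, 0.248] pointing down, gripper open.
Joint ranges: [-176.69, 176.69], [-43.24, 126.21], [12.49, 139.97], [-82, 262], [0, 151.66], [-163.58, 163.58]. Speed limits (degrees/s): [159.86, 159.86, 180, 180, 180, 180].

## Interface

Orientations are given as a 3x3 rotation matrix whose columns are the frame's x, y, z axes.
In Python, from rig import * gives the robot as it stands.
- The arm moves only by the tool step_arm, never from a script. Its argument "steps" is a list of rows, each a list of 7 numbers: the shift along the tool's x, y, z normalised to -1 to 1, where 1 is 0.3 m, then the turn, a rotation vector about the tool's x, y, z normalised to -1 to 1, where 1 is 45 degrees, then the gripper's target within -1 to 1 (shut at 1, half-way at 0, fully open at -1). A call has 1 to 8 rows; each row is the pose to reach, as a shift and turn from the pose commanded when the call began, along the tool's axes at that moment; what a row does not reach only later rows make up. A row lasts 1/12 s, in which the tool goes at most 41.7 mm and 7.16 degrees, less where a joint would pass 70% of its speed; a pose out of reach is approached as far as the arm can. A call with a number of a shift or a turn outside -1 to 1 is refused whole. A call with a gripper value outside its range is refused whole. The fingers move at their own pace and stop on an object; the grip force is fixed at half the most. Time passes only in rows, so rows that repeat a pose let the fingers close. It gives the time, the measured TCP pose, the force, the opening and the grip force at its end, in the units of the state.
- read_state(): the state, without advancing time (a new reading comes with each control period).
- capture(name): name is "scene" or "top" or "wrist"; returns a dict with "image" (420x560x3 uint8, red, green, blue), "vertical_fov" (degrees; the focal length in pixels is half the picture's height over the tangent of half this angle, whatever the lens; pixels are square), "cx", "cy" (the principal point, pixels), "world_from_camera" (4x4, takes a point from camera to world coordinates); the wrist camera has in their place "T_tool_cam" (4x4, takes a point from camera to tool coordinates, whose origin is the TCP and whose axes are the flange's). Camera axes: x right, y down, z forward; pixel columns grow to the right and rows downward; lengths in m; the calibration is good to about 2 mm. The wrist camera is an equidistant fisheye: a pixel r from the principal point sees the ray r / f radians off the axis. A picture is of the moment at which its call begins: read the wrist's pose just before it. There is no depth.
- hand_in(): hands the job in; it is judged then, once.
The state is a dict: "time_s": time; "joint_positions": joint angles; "qvel": joint speeds; "tau": joint torques, N m; "position": TCP position; "tcp_rot": TCP orientation; "force": force on the tool from outside, world axes, zero at the start; "moment": the same for the moment, N m; "opening": opening from 0.0 (shut) to 1.0 (fully open); "grasp_force": force on a finger pad.
Only numpy, scipy, OpenCV 4.12 (cv2) and the standard library are available. Lean on these libraries where they do the work, as an engineer would, in place of code of your own. Each camera call takes 0.05 s, during which the arm holds its last target. There are 200 camera calls.

## Working session

There is one attempt and no reset: what is moved stays moved. The work goes in short steps, Python scripts to look and compute and a tool call to move; the robot and the scene stay as the last step left them, time stands still between calls to the robot, and variables do not carry over. Pictures are saved under pics/ and viewed, at most 10 in all, crops included, and the job is handed in when it is done.

Besides the shell and the picture viewer there is one more tool, called after "Request:" as name(argument=value, ...) on one line, values as JSON. step_arm: Moves the arm, as the interface text tells. Scaled input: -1 to 1 covers 0.3 m each way for a shift and 45 degrees each way for a turn. Its arguments: {"type":"object","properties":{"steps":{"type":"array"}},"required":["steps"]}

```bash
ls; mkdir -p pics; python3 - <<'E'
from rig import *
import cv2,numpy as np
s=read_state();print({k:np.round(v,3).tolist() for k,v in s.items()})
for n in("scene","top"):
    c=capture(n);print(n,c["vertical_fov"],c["cx"],c["cy"],np.round(c["world_from_camera"],4).tolist())
    cv2.imwrite(f"pics/{n}0.png",cv2.cvtColor(c["image"],cv2.COLOR_RGB2BGR))
E
```

```text
pics
{'time_s': 0.0, 'joint_positions': [55.546, 30.278, 82.159, 0.001, 67.688, -10.226], 'qvel': [0.06, 0.118, 0.007, -0.127, 0.015, -0.007], 'tau': [0.001, -44.005, -17.659, 0.063, 0.058, -0.0], 'position': [0.256, 0.569, 0.247], 'tcp_rot': [[-0.912, 0.41, -0.001], [0.41, 0.912, -0.002], [0.0, -0.002, -1.0]], 'force': [0.349, 0.568, 0.089], 'moment': [0.055, 0.02, 0.008], 'grasp_force': 0.0, 'opening': 1.002}
scene 46.15612824711025 278.8754795903868 197.27349407714576 [[0.8472, -0.3537, 0.3965, -0.0737], [-0.5312, -0.5462, 0.6477, -0.8895], [-0.0125, -0.7593, -0.6506, 1.1603], [0.0, 0.0, 0.0, 1.0]]
top 57.47809484906213 280.6184206668835 210.6694105259745 [[0.0052, -0.985, 0.1724, 0.4166], [-1.0, -0.004, 0.0076, 0.2117], [-0.0068, -0.1724, -0.985, 1.1995], [0.0, 0.0, 0.0, 1.0]]
```

View pics/top0.png

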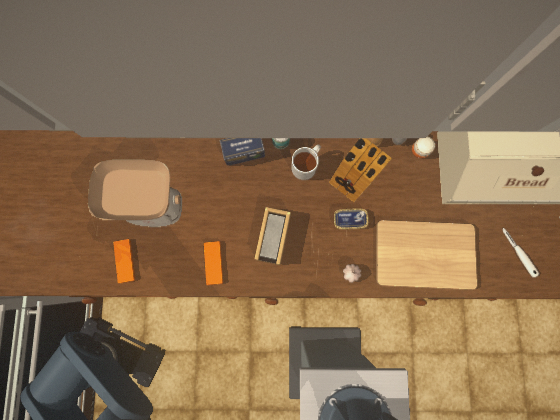

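View pics/scene0.png

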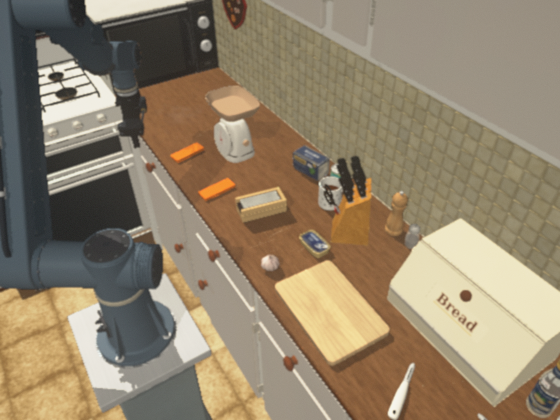

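The candidates are the grey stone in the wooden box at top (272,236), and the orange look-alikes at (124,260) and (213,262). The board is at (427,255), the garlic at (352,272), the tin at (351,218) and the mug at (305,162). I choose the grey one in the box and check it in a close crop.

```bash
python3 - <<'E'
import cv2,numpy as np
t=cv2.imread("pics/top0.png");s=cv2.imread("pics/scene0.png")
a=cv2.resize(t[200:272,248:298],None,fx=8,fy=8,interpolation=cv2.INTER_CUBIC)
b=cv2.resize(s[180:228,228:294],None,fx=6,fy=6,interpolation=cv2.INTER_CUBIC)
o=np.zeros((600,800,3),np.uint8);o[:576,:400]=a;o[:288,402:402+396]=b
c=cv2.resize(t[212:296,370:484],None,fx=3.4,fy=3.4,interpolation=cv2.INTER_CUBIC)
o[300:300+c.shape[0],402:402+c.shape[1]]=c
cv2.imwrite("pics/crop1.png",o)
E
```

```text
(no output)
```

View pics/crop1.png

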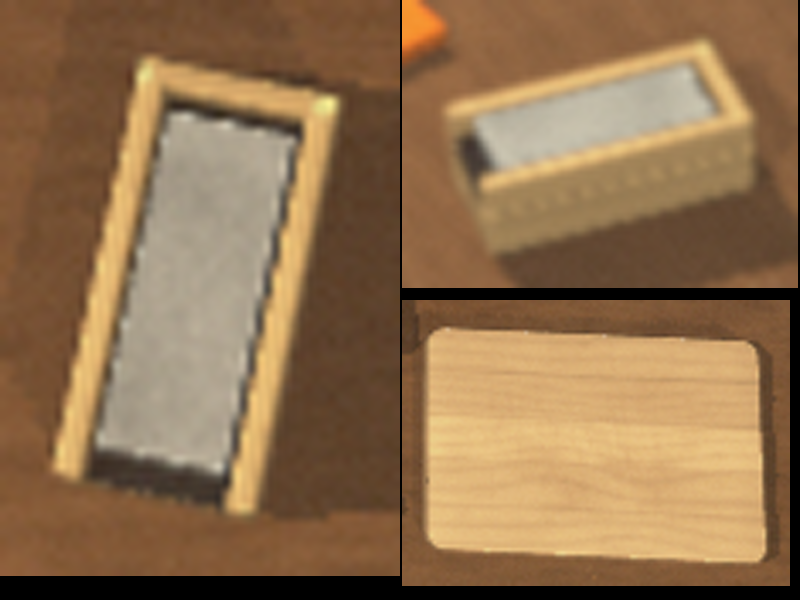

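The crop shows the grey stone in its box, with the open end at the lower side, nearest the robot. In the crop the rim's outer corners are (146,60), (338,98), (258,514) and (54,472). The board is at the lower right.

```bash
cat > h.py <<'E'
from rig import *
import cv2,numpy as np
T=np.array([[0.0052,-0.985,0.1724,0.4166],[-1.0,-0.004,0.0076,0.2117],[-0.0068,-0.1724,-0.985,1.1995],[0,0,0,1.]])
def ray(c,uv,z):
    T=np.array(c["world_from_camera"]);h=c["image"].shape[0]
    f=h/2/np.tan(np.radians(c["vertical_fov"]/2))
    d=T[:3,:3]@np.array([(uv[0]-c["cx"])/f,(uv[1]-c["cy"])/f,1]);o=T[:3,3]
    return o+d*(z-o[2])/d[2]
def st():
    s=read_state();print(round(s["time_s"],2),"p",np.round(s["position"],4),"F",np.round(s["force"],2),"op",round(s["opening"],3),"gf",s["grasp_force"],"z",np.round(np.array(s["tcp_rot"])[:,2],3),"x",np.round(np.array(s["tcp_rot"])[:,0],4));return s
E
python3 - <<'E'
from h import *
c=capture("top")
def g(p,s,o,z): return np.array([ray(c,((x+.5)/s-.5+o[0],(y+.5)/s-.5+o[1]),z) for x,y in p])
R=g([(146,60),(338,98),(258,514),(54,472)],8,(248,200),.057)
S=g([(168,108),(300,135),(225,475),(92,445)],8,(248,200),.056)
B=g([(425-402,328-300),(758-402,340-300),(765-402,563-300),(428-402,550-300)],3.4,(370,212),.021)
for n,Q in(("rim",R),("stone",S),("board",B)):
    print(n,np.round(Q,4).tolist(),"ctr",np.round(Q.mean(0),4),"len",[round(float(np.linalg.norm(Q[i]-Q[(i+1)%4])),4) for i in range(4)])
    ax=(Q[0]+Q[1]-Q[2]-Q[3])/2; print("axis deg",np.degrees(np.arctan2(ax[1],ax[0])))
    ay=(Q[0]+Q[3]-Q[1]-Q[2])/2; print("y axis deg",np.degrees(np.arctan2(ay[1],ay[0])))
for n,p,z in(("garlic",(352,272),.03),("tin",(351,218),.025),("mug",(305,162),.08)): print(n,ray(c,p,z))
E
```

```text
rim [[0.6275, 0.2655, 0.057], [0.6132, 0.1926, 0.057], [0.4571, 0.222, 0.057], [0.4721, 0.2977, 0.057]] ctr [0.5425 0.2445 0.057 ] len [0.0742, 0.1589, 0.0772, 0.1587]
axis deg -11.195118457054201
y axis deg 78.81012292068827
stone [[0.6093, 0.257, 0.056], [0.5991, 0.207, 0.056], [0.4714, 0.2344, 0.056], [0.4822, 0.2839, 0.056]] ctr [0.5405 0.2455 0.056 ] len [0.051, 0.1307, 0.0507, 0.1299]
axis deg -12.025770043791342
y axis deg 78.09803659501193
board [[0.595, -0.0769, 0.021], [0.5853, -0.3792, 0.021], [0.3862, -0.3691, 0.021], [0.3959, -0.072, 0.021]] ctr [ 0.4906 -0.2243  0.021 ] len [0.3024, 0.1993, 0.2972, 0.1992]
axis deg -2.1533390867986877
y axis deg 88.13879538324822
garlic [0.43464775 0.00469105 0.03      ]
tin [0.60001223 0.00245796 0.025     ]
mug [0.7627793  0.14710543 0.08      ]
```

Request:
step_arm(steps=[[-0.707, -0.287, 0, 0, 0, 0, 1], [-0.707, -0.287, 0, 0, 0, 0, 1], [-0.707, -0.287, 0, 0, 0, 0, 1], [-0.707, -0.287, 0, 0, 0, 0, 1], [-0.707, -0.287, 0, 0, 0, 0, 1], [-0.707, -0.287, 0, 0, 0, 0, 1], [-0.707, -0.287, 0, 0, 0, 0, 1]])

```text
time_s: 0.73
position: [0.418, 0.4011, 0.2473]
tcp_rot: [[-0.91, 0.415, 0.001], [0.415, 0.91, -0.001], [-0.002, -0.001, -1.0]]
force: [-0.0, 0.1, 0.3]
opening: 0.548
grasp_force: 0.0
```

Request:
step_arm(steps=[[-0.707, -0.287, 0.2, 0, 0, -0.282, 1], [-0.707, -0.287, 0.2, 0, 0, -0.282, 1], [-0.707, -0.287, 0.2, 0, 0, -0.282, 1], [-0.707, -0.287, 0.2, 0, 0, -0.282, 1], [-0.707, -0.287, 0.2, 0, 0, -0.282, 1], [-0.707, -0.287, 0.2, 0, 0, -0.282, 1], [-0.707, -0.287, 0.2, 0, 0, -0.282, 1], [-0.707, -0.287, 0.2, 0, 0, -0.282, 1]])

```text
time_s: 1.4
position: [0.5728, 0.2381, 0.1865]
tcp_rot: [[-0.979, 0.203, -0.002], [0.203, 0.979, 0.0], [0.002, -0.0, -1.0]]
force: [0.6, 1.2, 0.5]
opening: 0.021
grasp_force: 0.0
```

```bash
python3 - <<'E'
from h import *
s=st();c=capture("wrist");print(c["vertical_fov"],c["cx"],c["cy"],np.round(c["T_tool_cam"],4).tolist())
cv2.imwrite("pics/w1.png",cv2.cvtColor(c["image"],cv2.COLOR_RGB2BGR))
E
```

```text
1.4 p [0.5728 0.2381 0.1865] F [0.65 1.16 0.51] op 0.021 gf 0.0 z [-0.002  0.    -1.   ] x [-0.9793  0.2026  0.0021]
65.70646984690485 273.38283892696904 208.32076994981884 [[-0.0014, -0.9684, -0.2494, 0.0678], [1.0, -0.0015, 0.0003, 0.0012], [-0.0007, -0.2494, 0.9684, -0.1367], [0.0, 0.0, 0.0, 1.0]]
```

View pics/w1.png

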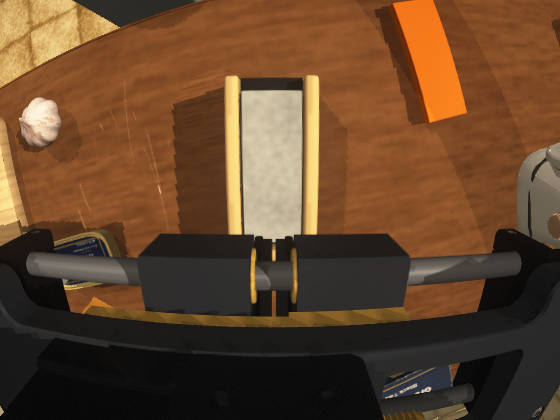

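The wrist view shows the stone's front edge at row 91 (x 241–302). The rim's open ends are at (225,76) and (319,76), and the shut fingers are above the trough.

```bash
cat >> h.py <<'E'
def wray(c,s,uv,z):
    f=210/np.tan(np.radians(c["vertical_fov"]/2))
    d=np.array([uv[0]-c["cx"],uv[1]-c["cy"]]);r=np.hypot(*d);a=r/f
    v=np.r_[d/r*np.sin(a),np.cos(a)]
    M=np.array(c["T_tool_cam"]);R=np.array(s["tcp_rot"])
    o=np.array(s["position"])+R@M[:3,3];v=R@(M[:3,:3]@v)
    return o+v*(z-o[2])/v[2]
E
python3 - <<'E'
from h import *
s=read_state();c=capture("wrist")
for n,p,z in(("rimL",(225,76),.057),("rimR",(319,76),.057),("rimL2",(227,234),.057),("rimR2",(317,234),.057),("st",(241,91),.056),("st",(302,91),.056),("garlic",(40,145),.0)): print(n,np.round(wray(c,s,p,z),4))
E
```

```text
rimL [0.456  0.2243 0.057 ]
rimR [0.4715 0.2991 0.057 ]
rimL2 [0.5872 0.1961 0.057 ]
rimR2 [0.6031 0.2729 0.057 ]
st [0.4713 0.2344 0.056 ]
st [0.4814 0.283  0.056 ]
garlic [ 0.4539 -0.0203  0.    ]
```

Request:
step_arm(steps=[[0, 0, 0.15, 0, 0, 0, 1], [0, 0, 0.28, 0, 0, 0, 1], [0, 0, 0.32, 0, 0, 0, 1], [0, 0, 0.32, 0, 0, 0, 1]])

```text
time_s: 1.83
position: [0.5685, 0.2398, 0.0883]
tcp_rot: [[-0.98, 0.198, -0.009], [0.198, 0.98, -0.002], [0.008, -0.003, -1.0]]
force: [-0.0, -0.2, 0.0]
opening: 0.003
grasp_force: 0.0
```

Request:
step_arm(steps=[[0, 0, 0.01, 0, 0, 0, 1], [0, 0, 0.018, 0, 0, 0, 1], [0, 0, 0.022, 0, 0, 0, 1], [0, 0, 0.025, 0, 0, 0, 1], [0, 0, 0.027, 0, 0, 0, 1], [0, 0, 0.029, 0, 0, 0, 1], [0, 0, 0.03, 0, 0, 0, 1], [0, 0, 0.03, 0, 0, 0, 1]])

```text
time_s: 2.5
position: [0.5727, 0.2388, 0.0828]
tcp_rot: [[-0.98, 0.2, 0.0], [0.2, 0.98, 0.0], [-0.0, 0.0, -1.0]]
force: [0.6, 0.8, -0.4]
opening: 0.007
grasp_force: 0.0
```

Request:
step_arm(steps=[[0, 0, 0.002, 0, 0, 0, 1], [0, 0, 0.004, 0, 0, 0, 1], [0, 0, 0.006, 0, 0, 0, 1], [0, 0, 0.006, 0, 0, 0, 1]])

```text
time_s: 2.83
position: [0.5727, 0.2388, 0.081]
tcp_rot: [[-0.98, 0.2, 0.0], [0.2, 0.98, -0.0], [-0.0, -0.0, -1.0]]
force: [-0.9, -0.3, 3.1]
opening: 0.011
grasp_force: 1.4
```

Request:
step_arm(steps=[[0, 0, 0.001, 0, 0, 0, 1], [0, 0, 0.002, 0, 0, 0, 1], [0, 0, 0.002, 0, 0, 0, 1]])

```text
time_s: 3.08
position: [0.5727, 0.2388, 0.0807]
tcp_rot: [[-0.98, 0.2, 0.0], [0.2, 0.98, -0.0], [-0.0, -0.0, -1.0]]
force: [-1.7, -0.3, 4.9]
opening: 0.004
grasp_force: 2.8
```

Request:
step_arm(steps=[[0, 0, 0.0015, 0, 0, 0, 1], [0, 0, 0.003, 0, 0, 0, 1], [0, 0, 0.003, 0, 0, 0, 1]])

```text
time_s: 3.33
position: [0.5727, 0.2388, 0.0804]
tcp_rot: [[-0.98, 0.2, 0.0], [0.2, 0.98, -0.0], [-0.0, -0.0, -1.0]]
force: [-2.0, -0.6, 8.2]
opening: 0.005
grasp_force: 4.4
```

Request:
step_arm(steps=[[0, 0, 0.002, 0, 0, 0, 1], [0, 0, 0.004, 0, 0, 0, 1], [0, 0, 0.0055, 0, 0, 0, 1], [0, 0, 0.0055, 0, 0, 0, 1], [0, 0, 0.0055, 0, 0, 0, 1]])

```text
time_s: 3.75
position: [0.5727, 0.2388, 0.0799]
tcp_rot: [[-0.98, 0.2, 0.001], [0.2, 0.98, -0.0], [-0.001, 0.0, -1.0]]
force: [-3.1, -1.1, 13.6]
opening: 0.006
grasp_force: 7.3
```

Request:
step_arm(steps=[[0.004, 0, 0.001, 0, 0, 0, 1], [0.01, 0, 0.001, 0, 0, 0, 1], [0.017, 0, 0.001, 0, 0, 0, 1], [0.024, 0, 0.001, 0, 0, 0, 1], [0.031, 0, 0.001, 0, 0, 0, 1], [0.038, 0, 0.001, 0, 0, 0, 1], [0.045, 0, 0.001, 0, 0, 0, 1], [0.05, 0, 0.001, 0, 0, 0, 1]])

```text
time_s: 4.42
position: [0.5639, 0.2422, 0.0804]
tcp_rot: [[-0.98, 0.2, 0.014], [0.2, 0.98, 0.002], [-0.013, 0.005, -1.0]]
force: [5.4, -1.0, 9.5]
opening: 0.006
grasp_force: 5.0
```

```bash
python3 - <<'E'
from h import *
s=st();c=capture("wrist");im=c["image"]
cv2.imwrite("pics/w2.png",cv2.cvtColor(im,cv2.COLOR_RGB2BGR))
g=im[60:130,260:285].mean((1,2));print(np.round(g).astype(int).tolist())
E
```

```text
4.42 p [0.5639 0.2422 0.0804] F [ 5.41 -0.98  9.55] op 0.006 gf 4.964193762280047 z [ 0.014  0.002 -1.   ] x [-0.9798  0.1997 -0.0134]
[83, 84, 85, 81, 49, 40, 40, 120, 174, 181, 180, 180, 179, 178, 178, 177, 177, 177, 177, 177, 175, 175, 174, 173, 173, 174, 175, 175, 175, 176, 177, 177, 178, 177, 176, 175, 174, 173, 173, 173, 172, 171, 171, 172, 172, 173, 174, 175, 175, 176, 177, 176, 177, 177, 177, 177, 176, 175, 174, 174, 174, 174, 174, 175, 174, 175, 175, 176, 176, 175]
```

```bash
cat >> h.py <<'E'
LIP=np.array([.4637,.2617]);U=np.array([.979,-.2028])
def front(col=272,r0=5,r1=130):
    s=st();c=capture("wrist");im=c["image"].astype(float)
    g=im[:,col-8:col+8].mean(1)  # bright grey & neutral
    sat=(g.max(1)-g.min(1));ok=(g.mean(1)>110)&(sat<35)
    rows=[r for r in range(r0,r1) if ok[r:r+12].all()]
    if not rows: print("none");return s,c
    p=wray(c,s,(col,rows[0]-.5),.056);d=(p[:2]-LIP)@U
    print("row",rows[0],"front",np.round(p,4),"front from lip mm",round(d*1e3,1));return s,c
E
python3 -c "
from h import *
front()"
```

```text
4.47 p [0.5635 0.2423 0.0804] F [ 4.64 -2.15 10.2 ] op 0.006 gf 5.075723023619503 z [ 0.014  0.002 -1.   ] x [-0.9798  0.1997 -0.0129]
none
```

Request:
step_arm(steps=[[0.006, 0, 0.002, 0, 0, 0, 1], [0.012, 0, 0.003, 0, 0, 0, 1], [0.018, 0, 0.003, 0, 0, 0, 1], [0.024, 0, 0.003, 0, 0, 0, 1], [0.03, 0, 0.003, 0, 0, 0, 1], [0.036, 0, 0.003, 0, 0, 0, 1]])

```text
time_s: 5.02
position: [0.5549, 0.2443, 0.0802]
tcp_rot: [[-0.98, 0.2, 0.017], [0.2, 0.98, 0.002], [-0.017, 0.006, -1.0]]
force: [5.9, -3.2, 12.5]
opening: 0.007
grasp_force: 6.1
```

```bash
python3 -c "
from h import *
front()"
```

```text
5.02 p [0.5549 0.2443 0.0802] F [ 5.91 -3.16 12.55] op 0.007 gf 6.0914999060332775 z [ 0.017  0.002 -1.   ] x [-0.9797  0.1996 -0.0167]
none
```

```bash
python3 -c "
from h import *
s=st();c=capture('wrist');im=c['image']
print(im[30:75,264:280].mean(1).round().astype(int)[::1].tolist())"
```

```text
5.07 p [0.5544 0.2445 0.0802] F [ 5.46 -2.38 11.92] op 0.006 gf 6.2728080013766885 z [ 0.017  0.002 -1.   ] x [-0.9798  0.1995 -0.016 ]
[[128, 75, 38], [129, 75, 38], [130, 76, 39], [131, 77, 39], [132, 78, 39], [133, 78, 40], [134, 79, 40], [134, 80, 41], [134, 79, 41], [133, 78, 40], [132, 77, 40], [130, 76, 40], [127, 75, 39], [126, 75, 38], [124, 74, 38], [124, 73, 38], [124, 74, 38], [125, 75, 38], [126, 75, 39], [126, 75, 39], [127, 76, 39], [128, 78, 41], [129, 78, 41], [131, 78, 41], [131, 79, 42], [133, 80, 42], [135, 81, 43], [135, 81, 43], [135, 81, 43], [134, 80, 43], [134, 81, 43], [134, 80, 43], [133, 80, 42], [132, 80, 43], [132, 79, 43], [131, 79, 43], [131, 79, 43], [161, 136, 108], [195, 182, 153], [202, 189, 160], [201, 188, 159], [201, 188, 159], [201, 187, 158], [200, 186, 157], [200, 186, 157]]
```

```bash
sed -i 's/ok=(g.mean(1)>110)&(sat<35)/ok=g[:,2]>95/' h.py; python3 -c "
from h import *
front()"
```

```text
5.12 p [0.5544 0.2445 0.0802] F [ 4.25 -3.08 13.25] op 0.006 gf 6.2915693200193346 z [ 0.017  0.002 -1.   ] x [-0.9798  0.1995 -0.0158]
row 67 front [0.4595 0.2646 0.056 ] front from lip mm -4.7
```

Request:
step_arm(steps=[[0.007, 0, 0.001, 0, 0, 0, 1], [0.014, 0, 0.002, 0, 0, 0, 1], [0.021, 0, 0.002, 0, 0, 0, 1], [0.028, 0, 0.002, 0, 0, 0, 1], [0.035, 0, 0.002, 0, 0, 0, 1], [0.042, 0, 0.002, 0, 0, 0, 1], [0.049, 0, 0.002, 0, 0, 0, 1], [0.056, 0, 0.002, 0, 0, 0, 1]])

```text
time_s: 5.83
position: [0.5396, 0.2475, 0.08]
tcp_rot: [[-0.98, 0.199, 0.02], [0.199, 0.98, 0.002], [-0.019, 0.006, -1.0]]
force: [7.5, -5.5, 13.2]
opening: 0.007
grasp_force: 7.1
```

```bash
python3 -c "
from h import *
front()"
```

```text
5.83 p [0.5396 0.2475 0.08  ] F [ 7.49 -5.47 13.22] op 0.007 gf 7.062669584993273 z [ 0.02   0.002 -1.   ] x [-0.9798  0.1991 -0.0192]
row 68 front [0.4453 0.2675 0.056 ] front from lip mm -19.2
```

Request:
step_arm(steps=[[0.006, -0.003, 0.001, 0, 0, 0, 1], [0.013, -0.006, 0.001, 0, 0, 0, 1], [0.02, -0.007, 0.001, 0, 0, 0, 1], [0.027, -0.007, 0.001, 0, 0, 0, 1], [0.034, -0.008, 0.001, 0, 0, 0, 1], [0.041, -0.008, 0.001, 0, 0, 0, 1], [0.048, -0.009, 0.001, 0, 0, 0, 1], [0.054, -0.009, 0.001, 0, 0, 0, 1]])

```text
time_s: 6.55
position: [0.5235, 0.2493, 0.0799]
tcp_rot: [[-0.98, 0.2, 0.021], [0.2, 0.98, 0.004], [-0.02, 0.008, -1.0]]
force: [7.4, -1.1, 15.3]
opening: 0.006
grasp_force: 7.6
```

```bash
python3 -c "
from h import *
front()"
```

```text
6.55 p [0.5235 0.2493 0.0799] F [ 7.45 -1.11 15.25] op 0.006 gf 7.597744781523943 z [ 0.021  0.004 -1.   ] x [-0.9797  0.1997 -0.0197]
row 67 front [0.4287 0.2694 0.056 ] front from lip mm -35.8
```

Request:
step_arm(steps=[[0.006, 0, 0, 0, 0, 0, 1], [0.013, 0, 0, 0, 0, 0, 1], [0.02, 0, 0, 0, 0, 0, 1], [0.027, -0.001, 0, 0, 0, 0, 1], [0.034, -0.001, 0, 0, 0, 0, 1], [0.041, -0.001, 0, 0, 0, 0, 1], [0.048, -0.001, 0, 0, 0, 0, 1], [0.052, -0.001, 0, 0, 0, 0, 1]])

```text
time_s: 7.27
position: [0.508, 0.2522, 0.0798]
tcp_rot: [[-0.98, 0.199, 0.021], [0.2, 0.98, 0.004], [-0.02, 0.008, -1.0]]
force: [7.4, -1.5, 15.0]
opening: 0.003
grasp_force: 7.8
```

```bash
python3 -c "
from h import *
front()"
```

```text
7.27 p [0.508  0.2522 0.0798] F [ 7.36 -1.49 15.01] op 0.003 gf 7.775032909121364 z [ 0.021  0.004 -1.   ] x [-0.9797  0.1996 -0.0195]
row 68 front [0.4138 0.2722 0.056 ] front from lip mm -51.0
```

Request:
step_arm(steps=[[-0.012, 0, 0, 0, 0, 0, 1], [-0.022, 0, 0, 0, 0, 0, 1], [-0.022, 0, -0.004, 0, 0, 0, 1], [-0.022, 0, -0.01, 0, 0, 0, 1], [-0.022, 0, -0.02, 0, 0, 0, 1], [-0.022, 0, -0.06, 0, 0, 0, 1], [-0.022, 0, -0.15, 0, 0, 0, 1], [-0.022, 0, -0.25, 0, 0, 0, -1]])

```text
time_s: 7.98
position: [0.5039, 0.2489, 0.1493]
tcp_rot: [[-0.98, 0.2, -0.005], [0.2, 0.98, -0.002], [0.005, -0.003, -1.0]]
force: [0.5, 0.3, 0.1]
opening: 0.029
grasp_force: 0.0
```

Request:
step_arm(steps=[[0.05, 0, -0.05, 0, 0, 0, -1], [0.1, 0, -0.05, 0, 0, 0, -1], [0.1, 0, -0.05, 0, 0, 0, -1], [0.1, 0, -0.05, 0, 0, 0, -1], [0.1, 0, -0.05, 0, 0, 0, -1]])

```text
time_s: 8.4
position: [0.4765, 0.2553, 0.1649]
tcp_rot: [[-0.98, 0.2, -0.0], [0.2, 0.98, -0.0], [0.0, -0.0, -1.0]]
force: [-0.8, -0.8, -0.8]
opening: 0.375
grasp_force: 0.0
```

```bash
python3 -c "
from h import *
s,c=front(r1=200)
print(np.array(s['tcp_rot']).round(4).tolist())
cv2.imwrite('pics/w3.png',cv2.cvtColor(c['image'],cv2.COLOR_RGB2BGR))"
```

```text
8.4 p [0.4765 0.2553 0.1649] F [-0.75 -0.76 -0.8 ] op 0.375 gf 0.0 z [-0. -0. -1.] x [-9.798e-01  1.999e-01  3.000e-04]
row 32 front [0.338  0.2839 0.056 ] front from lip mm -127.6
[[-0.9798, 0.1999, -0.0004], [0.1999, 0.9798, -0.0004], [0.0003, -0.0005, -1.0]]
```

View pics/w3.png

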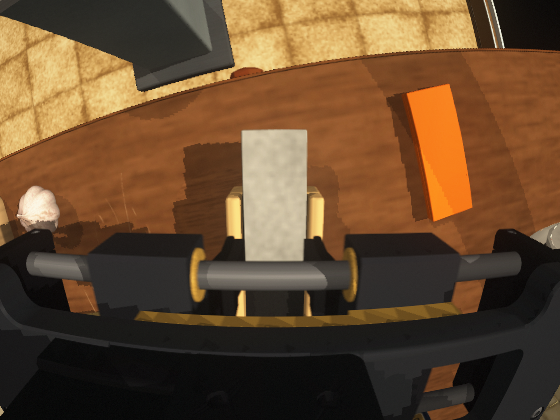

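The stone overhangs, with front corners at (242,130) and (307,129). The rim's ends are at about row 190 (x 227 and 324).

```bash
python3 -c "
from h import *
s=read_state();c=capture('wrist')
for n,p,z in (('fL',(242,130),.056),('fR',(307,129),.056),('rL',(228,189),.057),('rR',(323,189),.057),('sL',(245,220),.056),('sR',(304,220),.056)):
  q=wray(c,s,p,z);d=q[:2]-LIP;print(n,q.round(4),'d',(d@U).round(4),'lat',(d@[.2028,.979]).round(4))
R=np.array(s['tcp_rot']);
for d in(-.016,-.018):
  g=LIP+d*U;w=np.r_[g,0]-s['position'];print(g,'tool shift/0.3',(R.T@w/.3).round(3))
"
```

```text
fL [0.4084 0.2465 0.056 ] d -0.0511 lat -0.0261
fR [0.4174 0.2944 0.056 ] d -0.0519 lat 0.0227
rL [0.4501 0.2263 0.057 ] d -0.0061 lat -0.0374
rR [0.4649 0.298  0.057 ] d -0.0062 lat 0.0358
sL [0.4773 0.2335 0.056 ] d 0.019 lat -0.0248
sR [0.4867 0.2791 0.056 ] d 0.019 lat 0.0217
[0.448036  0.2649448] tool shift/0.3 [0.1   0.013 0.549]
[0.446078  0.2653504] tool shift/0.3 [0.107 0.013 0.549]
```

Request:
step_arm(steps=[[0.06, 0.008, 0, 0, 0, 0, -1], [0.107, 0.008, 0.02, 0, 0, 0, -1], [0.107, 0.008, 0.1, 0, 0, 0, -1], [0.107, 0.008, 0.18, 0, 0, 0, -1], [0.107, 0.008, 0.22, 0, 0, 0, -1], [0.107, 0.008, 0.22, 0, 0, 0, -1], [0.107, 0.008, 0.22, 0, 0, 0, -1]])

```text
time_s: 9.08
position: [0.4453, 0.264, 0.0985]
tcp_rot: [[-0.98, 0.2, -0.002], [0.2, 0.98, -0.001], [0.002, -0.001, -1.0]]
force: [-0.1, 1.0, 0.9]
opening: 0.965
grasp_force: 0.0
```

```bash
python3 -c "
from h import *
s=st();c=capture('wrist')
d=np.array(s['position'])[:2]-LIP;print((d@U).round(4),(d@[.2028,.979]).round(4))
cv2.imwrite('pics/w4.png',cv2.cvtColor(c['image'],cv2.COLOR_RGB2BGR))"
```

```text
9.08 p [0.4453 0.264  0.0985] F [-0.05  0.96  0.89] op 0.965 gf 0.0 z [-0.002 -0.001 -1.   ] x [-0.9797  0.2004  0.0018]
-0.0185 -0.0015
```

View pics/w4.png

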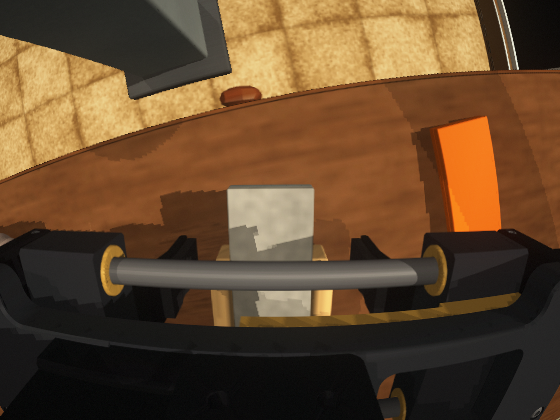

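The stone is between the open fingers. Its front edge is at row 187 (x 228–314), and the rim ends show at about rows 245–262 (x 217 and 328). I check them against the estimated lip.

```bash
python3 -c "
from h import *
s=read_state();c=capture('wrist')
for r in (187,): 
  for x in(228,314):
    q=wray(c,s,(x,r),.056)[:2]-LIP;print('st',r,(q@U).round(4),(q@[.2028,.979]).round(4))
for r in (240,248,256,264):
  q=wray(c,s,(322,r),.057)[:2]-LIP;print(r,(q@U).round(4),(q@[.2028,.979]).round(4), c['image'][r,320:325].mean(0).round())
im=c['image'][180:300,200:345];cv2.imwrite('pics/w5.png',cv2.cvtColor(cv2.resize(im,None,fx=5,fy=5,interpolation=2),cv2.COLOR_RGB2BGR))
"
```

```text
st 187 -0.0518 -0.0257
st 187 -0.0518 0.023
240 -0.0204 0.0287 [105.  62.  35.]
248 -0.0153 0.0289 [130.  92.  51.]
256 -0.0101 0.0292 [158. 117.  66.]
264 -0.0048 0.0295 [80. 75. 69.]
```

View pics/w5.png

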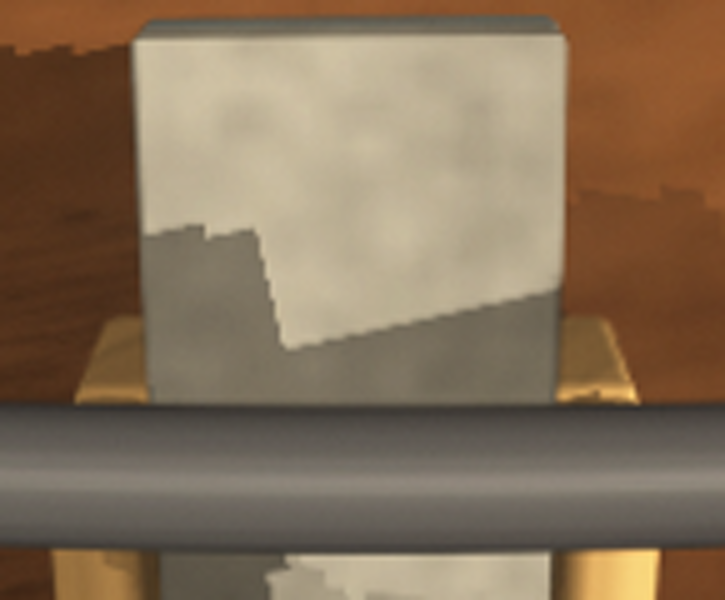

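The front face's foot is at row 244, and the rim's top edge is hidden behind the bar, which agrees with the lip estimate. There is clearance, so I descend and grip.

Request:
step_arm(steps=[[-0.006, 0, 0.03, 0, 0, 0, -1], [-0.006, 0, 0.06, 0, 0, 0, -1], [-0.006, 0, 0.085, 0, 0, 0, -1], [-0.006, 0, 0.097, 0, 0, 0, -1], [-0.006, 0, 0.097, 0, 0, 0, -1], [-0.006, 0, 0.097, 0, 0, 0, -1]])

```text
time_s: 9.68
position: [0.4467, 0.2638, 0.07]
tcp_rot: [[-0.98, 0.2, -0.001], [0.2, 0.98, -0.0], [0.001, -0.0, -1.0]]
force: [0.5, -0.2, -0.6]
opening: 1.001
grasp_force: 0.0
```

Request:
step_arm(steps=[[0, 0, 0, 0, 0, 0, 0.1], [0, 0, 0, 0, 0, 0, 0.1], [0, 0, 0, 0, 0, 0, 0.1], [0, 0, 0, 0, 0, 0, 1], [0, 0, 0, 0, 0, 0, 1], [0, 0, 0, 0, 0, 0, 1]])

```text
time_s: 10.18
position: [0.447, 0.2639, 0.0706]
tcp_rot: [[-0.98, 0.2, 0.0], [0.2, 0.98, 0.0], [-0.0, 0.0, -1.0]]
force: [-1.0, 0.0, -0.6]
opening: 0.629
grasp_force: 0.0
```

Request:
step_arm(steps=[[0, 0, 0.003, 0, 0, 0, 0.1], [0, 0, 0.003, 0, 0, 0, 1], [0, 0, 0.003, 0, 0, 0, 1], [0, 0, 0.003, 0, 0, 0, 1], [0, 0, 0.003, 0, 0, 0, 1], [0, 0, 0.003, 0, 0, 0, 1], [0, 0, 0.003, 0, 0, 0, 1]])

```text
time_s: 10.77
position: [0.4469, 0.2638, 0.0696]
tcp_rot: [[-0.98, 0.2, -0.0], [0.2, 0.98, -0.0], [0.0, -0.0, -1.0]]
force: [-1.0, -0.7, 2.5]
opening: 0.574
grasp_force: 29.9
```

Request:
step_arm(steps=[[0, 0, -0.01, 0, 0, 0, 1], [0, 0, -0.03, 0, 0, 0, 1], [0, 0, -0.06, 0, 0, 0, 1], [0, 0, -0.1, 0, 0, 0, 1], [0, 0, -0.15, 0, 0, 0, 1], [0, 0, -0.2, 0, 0, 0, 1], [0, 0, -0.2, 0, 0, 0, 1], [0, 0, -0.2, 0, 0, 0, 1]])

```text
time_s: 11.43
position: [0.4475, 0.2641, 0.1305]
tcp_rot: [[-0.98, 0.2, 0.002], [0.2, 0.98, 0.001], [-0.002, 0.001, -1.0]]
force: [0.2, -1.1, -1.8]
opening: 0.571
grasp_force: 29.9
```

```bash
python3 -c "
from h import *
s=st();print(np.round(s['moment'],3));c=capture('wrist');w=c['image'];sc=capture('scene')['image'];t=capture('top')['image']
a=cv2.resize(w[150:300,180:380],None,fx=2,fy=2)
b=cv2.resize(sc[130:230,190:320],None,fx=3,fy=3,interpolation=2)
o=np.zeros((600,800,3),np.uint8);o[:300,:400]=a;o[:300,402:792]=b;e=cv2.resize(t[190:290,240:370],None,fx=3,fy=3,interpolation=2);o[300:600,:390]=e
cv2.imwrite('pics/l1.png',cv2.cvtColor(o,cv2.COLOR_RGB2BGR))"
```

```text
11.43 p [0.4475 0.2641 0.1305] F [ 0.17 -1.14 -1.85] op 0.571 gf 29.912340939044952 z [ 0.002  0.001 -1.   ] x [-0.9798  0.1999 -0.0022]
[-0.044  0.05  -0.034]
```

View pics/l1.png

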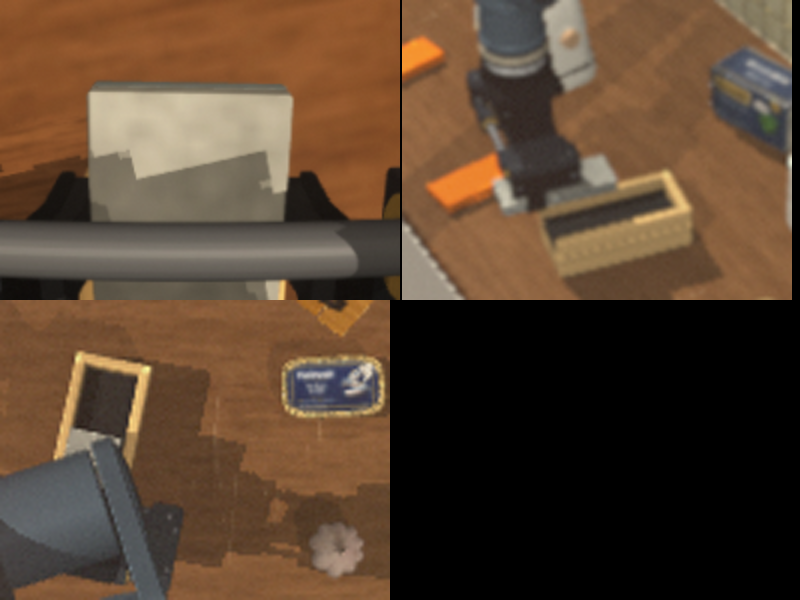

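The stone is held and clear of the box. In the wrist view its front edge is at row 196 (x 224–326).

```bash
python3 -c "
from h import *
s=read_state();c=capture('wrist')
P=np.array(s['position'])
for dz in(-.006,-.003,0,.003,.006):
  a,b=[wray(c,s,p,.1169+dz) for p in((224.5,195.5),(326,197))];q=(a+b)[:2]/2-P[:2]
  print(dz,'width',np.linalg.norm(a-b).round(4),'along',(q@U).round(4),'ang',np.degrees(np.arctan2(*(b-a)[:2])))
c=capture('top')
for p in ((352,218),): print(ray(c,p,.025))
B=np.array([.4906,-.2243]);print('board dirs')
"
```

```text
-0.006 width 0.0498 along -0.0341 ang 12.471257269984184
-0.003 width 0.0488 along -0.0347 ang 12.47125726998422
0 width 0.0479 along -0.0354 ang 12.471257269984262
0.003 width 0.0469 along -0.036 ang 12.47125726998424
0.006 width 0.0459 along -0.0366 ang 12.47125726998422
[ 0.60002512 -0.00063753  0.025     ]
board dirs
```

Request:
step_arm(steps=[[-0.007, -0.03, -0.02, 0, 0, -0.02, 1], [-0.02, -0.09, -0.04, 0, 0, -0.05, 1], [-0.035, -0.16, -0.065, 0, 0, -0.08, 1], [-0.051, -0.23, -0.065, 0, 0, -0.11, 1], [-0.067, -0.3, -0.065, 0, 0, -0.14, 1], [-0.083, -0.375, -0.065, 0, 0, -0.17, 1], [-0.1, -0.45, -0.065, 0, 0, -0.195, 1], [-0.116, -0.521, -0.065, 0, 0, -0.211, 1]])

```text
time_s: 12.35
position: [0.4494, 0.1027, 0.1484]
tcp_rot: [[-0.999, 0.035, -0.001], [0.035, 0.999, -0.0], [0.001, -0.0, -1.0]]
force: [-0.2, 0.1, -1.6]
opening: 0.569
grasp_force: 29.9
```

Request:
step_arm(steps=[[-0.005, -0.07, 0, 0, 0, 0, 1], [-0.01, -0.14, 0, 0, 0, 0, 1], [-0.015, -0.21, 0, 0, 0, 0, 1], [-0.02, -0.28, 0, 0, 0, 0, 1], [-0.024, -0.35, 0, 0, 0, 0, 1], [-0.029, -0.42, 0, 0, 0, 0, 1], [-0.034, -0.485, 0, 0, 0, 0, 1], [-0.038, -0.542, 0, 0, 0, 0, 1]])

```text
time_s: 13.02
position: [0.4553, -0.0604, 0.1484]
tcp_rot: [[-0.999, 0.036, -0.001], [0.036, 0.999, 0.0], [0.001, 0.0, -1.0]]
force: [0.7, 0.7, -1.4]
opening: 0.571
grasp_force: 29.9
```

Request:
step_arm(steps=[[-0.005, -0.07, 0, 0, 0, 0, 1], [-0.01, -0.14, 0, 0, 0, 0, 1], [-0.015, -0.21, 0, 0, 0, 0, 1], [-0.02, -0.28, 0, 0, 0, 0, 1], [-0.024, -0.35, 0, 0, 0, 0, 1], [-0.029, -0.43, 0, 0, 0, 0, 1], [-0.035, -0.5, 0, 0, 0, 0, 1], [-0.038, -0.542, 0, 0, 0, 0, 1]])

```text
time_s: 13.68
position: [0.4613, -0.2244, 0.1485]
tcp_rot: [[-0.999, 0.037, 0.0], [0.037, 0.999, -0.001], [-0.0, -0.001, -1.0]]
force: [0.5, 0.6, -1.1]
opening: 0.57
grasp_force: 29.9
```

Request:
step_arm(steps=[[0, 0, 0.03, 0, 0, 0, 1], [0, 0, 0.07, 0, 0, 0, 1], [0, 0, 0.12, 0, 0, 0, 1], [0, 0, 0.16, 0, 0, 0, 1], [0, 0, 0.18, 0, 0, 0, 1], [0, 0, 0.18, 0, 0, 0, 1]])

```text
time_s: 14.18
position: [0.4597, -0.22, 0.0931]
tcp_rot: [[-0.999, 0.035, -0.004], [0.035, 0.999, 0.003], [0.004, 0.003, -1.0]]
force: [-0.9, 0.2, -2.4]
opening: 0.571
grasp_force: 29.9
```

```bash
python3 -c "
from h import *
s=st();c=capture('wrist');w=c['image'];sc=capture('scene')['image']
o=np.zeros((600,800,3),np.uint8);o[:420,:560]=w;b=cv2.resize(sc[240:370,260:400],None,fx=1.7,fy=1.7,interpolation=2);o[:b.shape[0],561:561+b.shape[1]]=b[:,:239]
cv2.imwrite('pics/l2.png',cv2.cvtColor(o,cv2.COLOR_RGB2BGR))"
```

```text
14.18 p [ 0.4597 -0.22    0.0931] F [-0.89  0.19 -2.42] op 0.571 gf 29.912149608135223 z [-0.004  0.003 -1.   ] x [-0.9994  0.0349  0.0041]
```

View pics/l2.png

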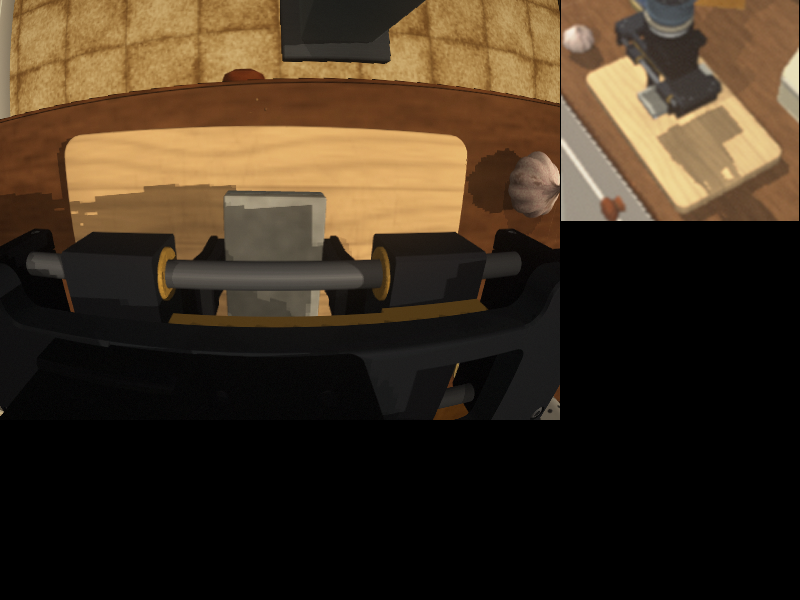

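The stone hangs over the board with its front edge at row 195 (x 225–325). The board's near edge runs along row 126–133, with its sides at x≈65–72 and 461–467.

```bash
python3 -c "
from h import *
s=st();c=capture('wrist');im=c['image'].astype(float)
lum=im.sum(2)
# near edge: strongest brightening down columns
pts=[]
for x in range(100,440,10):
  col=im[110:160,x-2:x+3,:].mean((1,2));g=np.gradient(col);k=int(np.argmax(g));pts.append(wray(c,s,(x,110+k),.021)[:2])
pts=np.array(pts);k=np.polyfit(pts[:,1],pts[:,0],1);r=pts[:,0]-np.polyval(k,pts[:,1]);m=abs(r)<.003;k=np.polyfit(pts[m,1],pts[m,0],1)
print('near edge y-axis: x=%.4f*y+%.4f'%tuple(k),'board angle',-np.degrees(np.arctan(k[0])),'rms',r[m].std(),m.sum(),'x at y=-.2243',np.polyval(k,-.2243))
for p in((65,160),(70,220),(467,155),(462,220)): print(wray(c,s,p,.021)[:2].round(4))
z=.0931-.0136
a,b=wray(c,s,(225,195.5),z),wray(c,s,(325,196),z);print('stone front',a.round(4),b.round(4),np.linalg.norm(a-b),'angle',-np.degrees(np.arctan2(b[0]-a[0],b[1]-a[1])))
"
```

```text
14.28 p [ 0.4608 -0.2211  0.0947] F [-0.45 -0.3  -1.78] op 0.572 gf 29.91235703229904 z [-0.001  0.001 -1.   ] x [-0.9994  0.0349  0.001 ]
near edge y-axis: x=0.0412*y+0.4005 board angle -2.3579586463012294 rms 0.00020924776265587392 34 x at y=-.2243 0.39123066028982245
[ 0.4043 -0.3743]
[ 0.451  -0.3781]
[ 0.4123 -0.076 ]
[ 0.462  -0.0758]
stone front [ 0.4252 -0.242   0.0795] [ 0.4272 -0.1938  0.0795] 0.048161808610454944 angle -2.3867861328534343
```

Request:
step_arm(steps=[[0, 0, 0.04, 0, 0, 0, 1], [0, 0, 0.08, 0, 0, 0, 1], [0, 0, 0.115, 0, 0, 0, 1], [0, 0, 0.135, 0, 0, 0, 1], [0, 0, 0.142, 0, 0, 0, 1], [0, 0, 0.142, 0, 0, 0, 1], [0, 0, 0.142, 0, 0, 0, 1]])

```text
time_s: 14.92
position: [0.4612, -0.2222, 0.0526]
tcp_rot: [[-0.999, 0.036, 0.0], [0.036, 0.999, -0.0], [-0.0, -0.0, -1.0]]
force: [0.1, 0.3, -1.1]
opening: 0.57
grasp_force: 29.9
```

Request:
step_arm(steps=[[0, 0, 0.002, 0, 0, 0, 1], [0, 0, 0.004, 0, 0, 0, 1], [0, 0, 0.004, 0, 0, 0, 1], [0, 0, 0.004, 0, 0, 0, 1]])

```text
time_s: 15.25
position: [0.4611, -0.2221, 0.0514]
tcp_rot: [[-0.999, 0.036, 0.0], [0.036, 0.999, -0.0], [-0.0, -0.0, -1.0]]
force: [-0.3, 0.4, -1.3]
opening: 0.566
grasp_force: 29.9
```

Request:
step_arm(steps=[[0, 0, 0.002, 0, 0, 0, 1], [0, 0, 0.004, 0, 0, 0, 1], [0, 0, 0.006, 0, 0, 0, 1], [0, 0, 0.006, 0, 0, 0, 1], [0, 0, 0.006, 0, 0, 0, 1]])

```text
time_s: 15.67
position: [0.461, -0.222, 0.0494]
tcp_rot: [[-0.999, 0.036, 0.0], [0.036, 0.999, -0.0], [-0.0, -0.0, -1.0]]
force: [0.2, -0.3, -1.3]
opening: 0.574
grasp_force: 29.9
```

Request:
step_arm(steps=[[0, 0, 0.001, 0, 0, 0, 1], [0, 0, 0.002, 0, 0, 0, 1], [0, 0, 0.003, 0, 0, 0, 1], [0, 0, 0.003, 0, 0, 0, 1]])

```text
time_s: 16.0
position: [0.461, -0.222, 0.0493]
tcp_rot: [[-0.999, 0.036, 0.0], [0.036, 0.999, -0.0], [-0.0, -0.0, -1.0]]
force: [-1.7, 0.2, 6.1]
opening: 0.576
grasp_force: 29.9
```

Request:
step_arm(steps=[[0, 0, -0.001, 0, 0, 0, 1], [0, 0, -0.001, 0, 0, 0, 0.0], [0, 0, -0.001, 0, 0, 0, -0.4], [0, 0, -0.001, 0, 0, 0, -0.4], [0, 0, -0.001, 0, 0, 0, -0.4], [0, 0, -0.001, 0, 0, 0, -0.4]])

```text
time_s: 16.5
position: [0.4611, -0.2221, 0.0486]
tcp_rot: [[-0.999, 0.036, 0.0], [0.036, 0.999, 0.0], [-0.0, 0.0, -1.0]]
force: [0.0, -0.1, -0.2]
opening: 0.69
grasp_force: 0.0
```

Request:
step_arm(steps=[[0, 0, -0.02, 0, 0, 0, -0.4], [0, 0, -0.08, 0, 0, 0, -0.4], [0, 0, -0.18, 0, 0, 0, -0.4], [0, 0, -0.3, 0, 0, 0, -0.4], [0, 0, -0.42, 0, 0, 0, -0.4], [0, 0, -0.5, 0, 0, 0, -0.4], [0, 0, -0.5, 0, 0, 0, -0.4]])

```text
time_s: 17.08
position: [0.4637, -0.2239, 0.2042]
tcp_rot: [[-0.999, 0.035, 0.009], [0.035, 0.999, -0.007], [-0.009, -0.007, -1.0]]
force: [0.8, -0.4, 0.6]
opening: 0.702
grasp_force: 0.0
```

Request:
step_arm(steps=[[0, 0.1, -0.1, 0, 0, 0, -0.4], [0, 0.22, -0.1, 0, 0, 0, -0.4], [0, 0.34, -0.1, 0, 0, 0, -0.4], [0, 0.46, -0.1, 0, 0, 0, -0.4], [0, 0.58, -0.1, 0, 0, 0, -0.4], [0, 0.7, -0.1, 0, 0, 0, -0.4], [0, 0.75, -0.1, 0, 0, 0, -0.4], [0, 0.75, -0.1, 0, 0, 0, -0.4]])

```text
time_s: 17.75
position: [0.4677, 0.0062, 0.2283]
tcp_rot: [[-1.0, 0.031, -0.002], [0.031, 1.0, 0.001], [0.002, 0.001, -1.0]]
force: [-0.4, 0.4, 0.0]
opening: 0.699
grasp_force: 0.0
```

```bash
python3 -c "
from h import *
s=st();t=capture('top')['image'];sc=capture('scene')['image']
o=np.zeros((600,800,3),np.uint8);o[:420,:560]=t;b=cv2.resize(sc[240:370,260:400],None,fx=1.7,fy=1.7,interpolation=2);o[:b.shape[0],561:800]=b[:,:239]
e=cv2.resize(t[212:296,370:484],None,fx=2.1,fy=2.1,interpolation=2);o[422:422+e.shape[0],:e.shape[1]]=e[:178]
cv2.imwrite('pics/f.png',cv2.cvtColor(o,cv2.COLOR_RGB2BGR));np.save('t.npy',t)"
```

```text
17.75 p [0.4677 0.0062 0.2283] F [-0.4   0.4   0.05] op 0.699 gf 0.0 z [-0.002  0.001 -1.   ] x [-0.9995  0.0311  0.0021]Traceback (most recent call last):
  File "<string>", line 4, in <module>
    o=np.zeros((600,800,3),np.uint8);o[:420,:560]=t;b=cv2.resize(sc[240:370,260:400],None,fx=1.7,fy=1.7,interpolation=2);o[:b.shape[0],561:800]=b[:,:239]
                                                                                                                         ~^^^^^^^^^^^^^^^^^^^^^
ValueError: could not broadcast input array from shape (221,238,3) into shape (221,239,3)
```

```bash
python3 -c "
from h import *
s=st();c=capture('top');t=c['image'];sc=capture('scene')['image']
o=np.zeros((600,800,3),np.uint8);o[:420,:560]=t;b=cv2.resize(sc[240:370,260:400],(238,221),interpolation=2);o[:221,561:799]=b
e=cv2.resize(t[212:296,370:484],(239,176),interpolation=2);o[422:598,:239]=e
cv2.imwrite('pics/f.png',cv2.cvtColor(o,cv2.COLOR_RGB2BGR))
h=cv2.cvtColor(t,cv2.COLOR_RGB2HSV);m=(h[...,1]<70).astype(np.uint8);m[:222]=0;m[288:]=0;m[:,:380]=0;m[:,476:]=0
n,l,stt,_=cv2.connectedComponentsWithStats(m);k=1+np.argmax(stt[1:,4]);print(stt[k])
p=cv2.boxPoints(cv2.minAreaRect(np.argwhere(l==k)[:,::-1].astype(np.float32)))
q=np.array([ray(c,x,.035) for x in p]);print(q.round(4),q.mean(0).round(4))"
```

```text
17.85 p [0.4687 0.0032 0.2285] F [-0.66 -1.02 -0.38] op 0.698 gf 0.0 z [-0.001 -0.    -1.   ] x [-9.994e-01  3.360e-02  7.000e-04]
[ 380  222   63   66 2993]
[[ 0.5864 -0.0842  0.035 ]
 [ 0.5872 -0.2738  0.035 ]
 [ 0.3919 -0.2606  0.035 ]
 [ 0.3909 -0.0765  0.035 ]] [ 0.4891 -0.1738  0.035 ]
```

View pics/f.png

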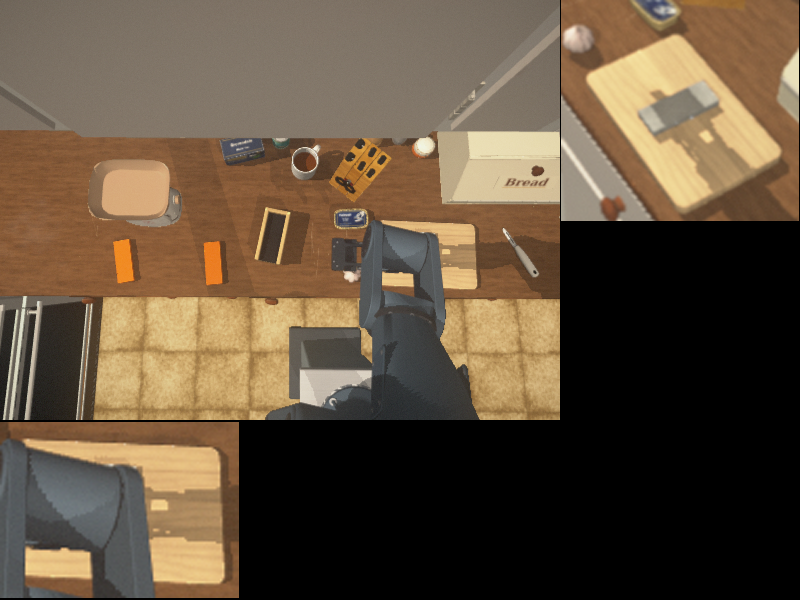

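The final view shows the stone lying flat, central and square on the board (scene crop about (680,107)). The garlic, tin and mug have not moved, and the gripper is clear.

```bash
python3 -c "
from rig import *
print(hand_in())"
```

```text
the job is handed in; nothing more can be done
None
```

The job is handed in: the stone was edged out of its box, lifted and laid flat, within about half a degree of square to the board, wholly on it, and released, with pressing forces at or below about 16 N in the readings and about 18 s on the clock.

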